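# Nest the blue corner guard over the short steel angle

## Robot

A 6-joint arm with a two-finger parallel gripper is mounted at the origin on the work surface. World frame = base frame: x ahead of the robot, y to its left, z up, the work surface at z = 0. Lengths are in m, angles in rad, forces in N, time in s.
With the tool pointing down it reaches from about 0.275 to 0.75 m from the base axis. Payload 10.2 kg.
Tool frame: the origin (TCP) lies between the finger pads; the fingertips stand 14 mm ahead of it and the grasp point (between the pads) lies 5 mm behind it (bot.nose_length is the distance from the TCP to the fingertips, in m); z points along the fingers, y is the line along which they close (so a half turn about z gives the same grasp; the last joint's range is limited). The gripper opens to 85 mm and grips with 20 to 120 N. Pads are 22 mm wide; open, the fingers measure 114 mm over their backs; the gripper's body (76 mm by 85 mm) begins 54 mm behind the grasp point. The pads swing forward as they close: fully open they stand 13 mm farther back than shut.
Start: joints at [0.962, 0.313, 1.498, -0, 1.331, -0.223], TCP at [0.198, 0.486, 0.245] pointing down, gripper open.
Joint ranges: [-2.94, 2.94], [-0.97, 2.17], [0.19, 2.56], [-1.23, 4.37], [0.02, 3.11], [-2.88, 2.88]. Speed limits (rad/s): [2.39, 2.39, 3.01, 3.14, 3.14, 3.14].

## Interface

Orientations are given as a unit quaternion [w, x, y, z].
In Python, from station import bot gives the robot as it stands. The module is installed in compiled form; this text tells all that it offers.
- The arm moves only by the tool servo_tool, never from a script. Its argument "deltas" is a list of rows, each a list of 6 numbers: the shift along the tool's x, y, z in m, then the turn, a rotation vector about the tool's x, y, z in degrees. A call has 1 to 8 rows; each row is the pose to reach, as a shift and turn from the pose commanded when the call began, along the tool's axes at that moment; what a row does not reach only later rows make up. A row lasts 1/12 s, in which the tool goes at most 41.7 mm and 7.16 degrees, less where a joint would pass 70% of its speed; a pose out of reach is approached as far as the arm can. A call with a gripper value outside its range is refused whole. "fingers" is the finger opening in m, from 0 to 0.0854, set as the call begins (left out, the last holds). The fingers move at their own pace and stop on an object; "force" is the grip in N (left out, the last holds). Time passes only in rows, so rows that repeat a pose let the fingers close. It gives the time, the measured TCP pose, the force, the opening and the grip force at its end, in the units of the state.
- bot.get_obs(): the state, without advancing time (a new reading comes with each control period).
- bot.snapshot(name): name is "scene" or "side" or "wrist"; returns (picture, depth): 480x640x3 uint8, red, green, blue; 480x640 float32, m along the optical axis (not along the pixel's ray), 0 where there is no reading.
- bot.camera_model(name): a dict with "K" (3x3 intrinsics, pixels), "world_from_camera" (4x4, takes a point from camera to world coordinates). Camera axes: x right, y down, z forward; pixel columns grow to the right and rows downward; lengths in m; the calibration is good to about 2 mm. A picture is of the moment at which its call begins: read the wrist's pose just before it. camera_model takes no time and is no camera call; for the wrist camera it gives the pose at the moment of the call.
- bot.close_job(): hands the job in; it is judged then, once.
Trained networks look in the newest picture that a camera, given by its name, has taken for a name from the list of things; names that differ only in an ending like _2 or _b are one class to them, and where a whole thing is asked for, a point or a joint stands for the part that bears it (a point fixed in the world has none). Each returns a list of dicts, best first, with "conf" (0 to 1); they miss things now and then, are a little off and sometimes report something else, mostly with a low value. They report only what shows in the picture. A call takes as long as a camera call. They do not tell look-alikes from the thing itself.
- bot.look_for(camera, thing): "point" ([column, row] in pixels, amid what is visible of it).
- bot.masks_of(camera, thing): "region" (480x640 bool, what is visible of it) and "point" ([column, row] in pixels, amid what is visible of it).
- bot.landmark_of(camera, thing): "point" ([column, row] in pixels: a listed point, or the origin of a listed thing).
The state is a dict: "time": time; "qpos": joint angles; "dq": joint speeds; "joint_torque": joint torques, N m; "eef_pos": TCP position; "orientation": TCP orientation; "wrist_force": force on the tool from outside, world axes, zero at the start; "ft_torque": the same for the moment, N m; "gripper_width": opening from 0.0 (shut) to 1.0 (fully open); "grasp_force": force on a finger pad.
Only numpy, scipy, OpenCV 4.12 (cv2) and the standard library are available. Lean on these libraries where they do the work, as an engineer would, in place of code of your own. Each camera call takes 0.05 s, during which the arm holds its last target. There are 200 camera calls.

## Task

Tidy away a spare shelf corner guard: pick up the blue angle section and nest it over the short steel angle that lies on the green mat, ridge on ridge and legs flat on legs, so that it covers the steel one from end to end. Lower it into place rather than dropping it, leave the steel angle where it lies, and do not disturb the red and white guards.

Things in the scene. Friction and masses are not known exactly. Their poses are not given: they have to be found in the camera images.
- blue_mid (a point): Blue 90-degree corner guard lying like a tent, ridge up, hollow beneath: 64 mm long, 38.9 mm high, 71 mm across; legs 50 mm wide, 5 mm thick; 85 g. Its flat upright ends can be gripped from above (64 mm wide, fingers closing along the ridge, near the ridge). Point: its centre, half-way along, 19.4 mm above its feet and below the ridge line; x along the ridge, z up.
- steel_mid (a point): Short steel angle, loose, 150 g, lying ridge up on a fixed green mat 4 mm thick. Same section as the guards (38.9 mm high) but 40 mm long, so a guard centred on it overhangs 12 mm at each end. Point: its centre, half-way along, 19.4 mm above its feet and below the ridge line; x along the ridge, z up. With a guard nested on it, the guard's centre is 7.1 mm above this one.
- red_mid (a point): Red 90-degree corner guard, a bystander of the blue one's shape and size (64 mm long, 38.9 mm high). Point: its centre, half-way along, 19.4 mm above its feet and below the ridge line; x along the ridge, z up.
- white_mid (a point): White 90-degree corner guard, a bystander of the blue one's shape and size (64 mm long, 38.9 mm high). Point: its centre, half-way along, 19.4 mm above its feet and below the ridge line; x along the ridge, z up.
Things that resemble listed ones, but are neither listed nor needed, are in the scene too. Leave any pink look-alike of the part that bears steel_mid alone. Of the things shaped like the part that bears blue_mid, the blue one is meant.

How it is judged:
By the outcome, as a careful person would: the job done as asked, in the order asked, and still so for the second after the job is handed in, with the robot touching nothing.
It also fails if it takes over 35 s, if anything falls off the work surface, if the arm or the gripper's body presses on something with over 40 N, if the wrist force passes 120 N, or if a joint passes its speed limit or range.

## Working session

There is one attempt and no reset: what is moved stays moved. The work goes in short steps, Python scripts to look and compute and a tool call to move; the robot and the scene stay as the last step left them, time stands still between calls to the robot, and variables do not carry over. Pictures are saved under pics/ and viewed, at most 10 in all, crops included, and the job is handed in when it is done.

Besides the shell and the picture viewer there is one more tool, called after ">>>" as name(argument=value, ...) on one line, values as JSON. servo_tool: Moves the arm, as the interface text tells. Its arguments: {"type":"object","properties":{"deltas":{"type":"array"},"fingers":{"type":"number"},"force":{"type":"number"}},"required":["deltas"]}

```bash
mkdir -p pics; cat > h.py <<'E'
import numpy as np, cv2
from station import bot
def pts(cam,d,mask=None):
    m=bot.camera_model(cam); K=m["K"]; T=np.array(m["world_from_camera"])
    ok=d>0
    if mask is not None: ok&=mask
    v,u=np.nonzero(ok); z=d[v,u]
    P=np.c_[(u-K[0][2])*z/K[0][0],(v-K[1][2])*z/K[1][1],z]
    return P@T[:3,:3].T+T[:3,3],u,v
E
python3 - <<'E'
from h import *
ims=[]
for c in("scene","side"):
    p,d=bot.snapshot(c); cv2.imwrite(f"pics/{c}0.png",p[:,:,::-1])
    for t in("blue_mid","steel_mid","red_mid","white_mid"):
        for r in bot.masks_of(c,t):
            P,u,v=pts(c,d,r["region"])
            print(c,t,round(r["conf"],2),np.round(r["point"]),np.round(np.median(P,0),3),np.round(P.max(0),3),p[r["region"]].mean(0).round())
print(bot.get_obs()["time"],bot.get_obs()["orientation"])
E
```

```text
scene blue_mid 0.61 [492. 316.] [0.348 0.317 0.02 ] [0.389 0.357 0.039] [ 50. 139. 137.]
scene steel_mid 0.73 [274. 173.] [ 0.513 -0.218  0.023] [ 0.536 -0.195  0.045] [160. 155. 155.]
scene steel_mid 0.66 [217. 191.] [ 0.649 -0.224  0.019] [ 0.669 -0.205  0.039] [217. 124. 150.]
scene steel_mid 0.62 [322. 209.] [ 0.479 -0.057  0.018] [ 0.514 -0.027  0.038] [194. 110. 132.]
scene red_mid 0.75 [337. 265.] [0.514 0.091 0.02 ] [0.547 0.119 0.039] [200.  50.  48.]
scene white_mid 0.66 [268. 284.] [0.659 0.065 0.02 ] [0.691 0.088 0.039] [223. 216. 207.]
side blue_mid 0.87 [234. 215.] [0.47  0.293 0.021] [0.503 0.323 0.04 ] [ 79. 152. 248.]
side blue_mid 0.56 [182. 234.] [0.347 0.295 0.021] [0.386 0.365 0.039] [ 70. 212. 209.]
side steel_mid 0.97 [438. 339.] [ 0.483 -0.232  0.024] [ 0.535 -0.189  0.044] [244. 242. 243.]
side steel_mid 0.58 [504. 298.] [ 0.642 -0.253  0.02 ] [ 0.717 -0.206  0.04 ] [232. 165. 195.]
side steel_mid 0.58 [350. 294.] [ 0.464 -0.061  0.02 ] [ 0.52  -0.018  0.039] [240. 160. 195.]
side red_mid 0.6 [318. 255.] [0.499 0.06  0.021] [0.569 0.113 0.039] [249.  69.  65.]
side white_mid 0.59 [380. 230.] [0.651 0.032 0.021] [0.687 0.08  0.039] [248. 247. 245.]
0.5 [-2.79670486e-05  1.91708963e-01  9.81451818e-01 -3.58263320e-05]
```

View pics/scene0.png

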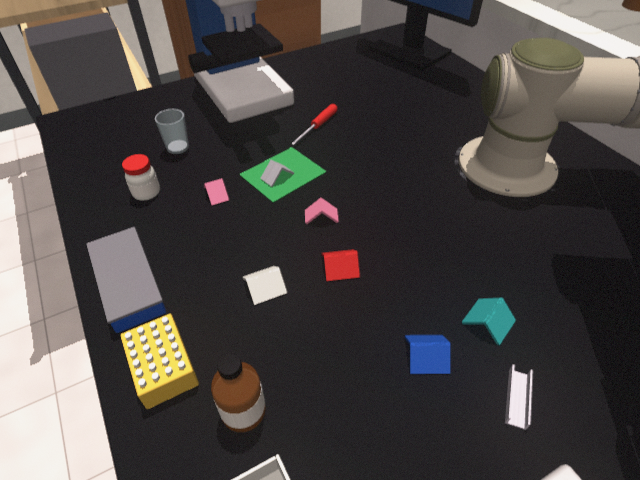

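```bash
python3 - <<'E'
from h import *
p,d=bot.snapshot("side")
cv2.imwrite("pics/c1.png",cv2.resize(p[180:290,130:290,::-1],(800,550),interpolation=cv2.INTER_CUBIC))
# depth clusters by colour around each object: ridge line and box
for c in("scene","side"):
  p,d=bot.snapshot(c)
  P,u,v=pts(c,d)
  for n,ctr,h in(("blue?",(.475,.295),.039),("teal?",(.35,.32),.039),("steel",(.505,-.218),.043)):
    s=(np.abs(P[:,0]-ctr[0])<.055)&(np.abs(P[:,1]-ctr[1])<.055)&(P[:,2]>h-.005)
    Q=P[s]; 
    if len(Q)<10: print(c,n,len(Q)); continue
    m=Q[:,:2].mean(0); w,V=np.linalg.eigh(np.cov((Q[:,:2]-m).T)); a=V[:,1]; a=a*np.sign(a[0])
    t=(Q[:,:2]-m)@a; print(c,n,len(Q),"mid",np.round(m+a*(t.max()+t.min())/2,4),"len",round(np.ptp(t),4),"yaw",round(np.degrees(np.arctan2(a[1],a[0])),1),"top",round(np.percentile(Q[:,2],95),4),p[v[s],u[s]].mean(0).round())
E
```

```text
scene blue? 161 mid [0.48   0.3117] len 0.0642 yaw -27.5 top 0.0384 [ 47.  89. 178.]
scene teal? 138 mid [0.3462 0.3127] len 0.0665 yaw 21.9 top 0.0385 [ 56. 155. 152.]
scene steel 29 mid [ 0.502  -0.2247] len 0.0388 yaw -77.2 top 0.0418 [174. 165. 168.]
side blue? 85 mid [0.4781 0.3071] len 0.0613 yaw -28.8 top 0.0392 [ 87. 165. 249.]
side teal? 92 mid [0.3458 0.3085] len 0.0658 yaw 21.0 top 0.0387 [ 77. 223. 221.]
side steel 116 mid [ 0.4979 -0.2275] len 0.0399 yaw -75.3 top 0.0425 [240. 242. 241.]
```

View pics/c1.png

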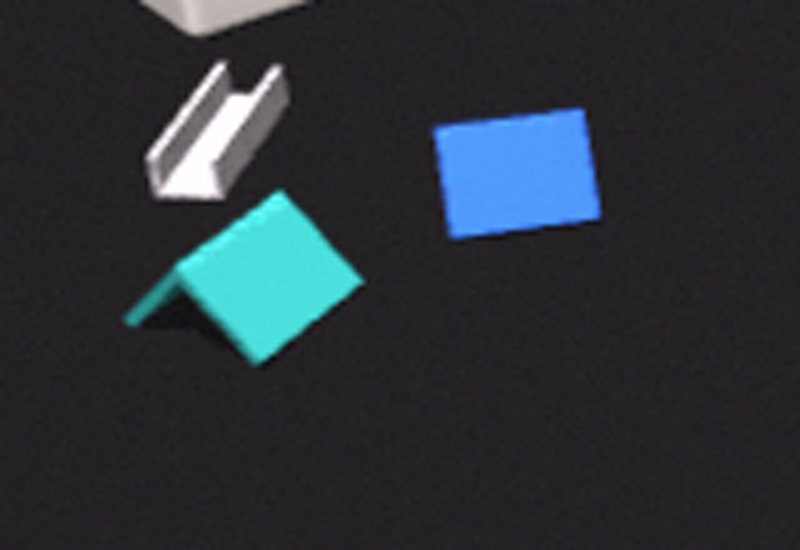

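Scene candidates are the blue guard at (428,354), the teal one at (492,316), the red at (340,265) and the white at (266,285). The one meant is (428,354), which is plainly blue in the enlarged crop. The steel angle is the grey one on the green mat at (277,172); the pink pieces at (217,191) and (322,211) are look-alikes. I'm moving above the blue guard.

>>> servo_tool(deltas=[[-0.327,-0.057,0.045,0,0,96],[-0.327,-0.057,0.045,0,0,96],[-0.327,-0.057,0.045,0,0,96],[-0.327,-0.057,0.045,0,0,96],[-0.327,-0.057,0.045,0,0,96],[-0.327,-0.057,0.045,0,0,96],[-0.327,-0.057,0.045,0,0,96],[-0.327,-0.057,0.045,0,0,96]], fingers=0.0854)

```text
time: 1.32
eef_pos: [0.4793, 0.31, 0.2003]
orientation: [0.0, 0.641, 0.767, 0.0]
wrist_force: [0.4, 0.7, 0.3]
gripper_width: 1.0
grasp_force: 0.0
```

>>> servo_tool(deltas=[[0,0,0,0,0,38.4],[0,0,0,0,0,38.4],[0,0,0,0,0,38.4],[0,0,0,0,0,38.4],[0,0,0,0,0,38.4],[0,0,0,0,0,38.4],[0,0,0,0,0,38.4]])

```text
time: 1.9
eef_pos: [0.4777, 0.3114, 0.2005]
orientation: [0.0, 0.857, 0.516, -0.0]
wrist_force: [-0.2, 0.4, -0.2]
gripper_width: 0.997
grasp_force: 0.0
```

```bash
cat >> h.py <<'E'
def ridge(P,ctr,lo,r=.055):
    s=(np.hypot(P[:,0]-ctr[0],P[:,1]-ctr[1])<r)&(P[:,2]>lo)&(P[:,2]<.06); Q=P[s]
    m=Q[:,:2].mean(0); w,V=np.linalg.eigh(np.cov((Q[:,:2]-m).T)); a=V[:,1]*np.sign(V[0,1])
    t=(Q[:,:2]-m)@a; b=np.array([-a[1],a[0]]);y=(Q[:,:2]-m)@b
    l,h=np.percentile(t,[.5,99.5]); 
    return m+a*(l+h)/2, h-l, np.degrees(np.arctan2(a[1],a[0])), np.percentile(Q[:,2],98), np.ptp(y), len(Q)
def totool(dw):
    w,x,y,z=bot.get_obs()["orientation"]
    from scipy.spatial.transform import Rotation as R
    return R.from_quat([x,y,z,w]).inv().apply(dw)
E
python3 - <<'E'
from h import *
o=bot.get_obs(); p,d=bot.snapshot("wrist"); cv2.imwrite("pics/w1.png",p[:,:,::-1])
P,u,v=pts("wrist",d)
for lo in(.034,.03,.02): print(ridge(P,(.479,.31),lo))
print(bot.camera_model("wrist")["world_from_camera"]); print(o["eef_pos"],o["orientation"],o["qpos"])
# flank based: legs points
E
```

```text
(array([0.47829363, 0.31137665]), np.float64(0.06330805442362238), np.float64(-28.117655067534955), np.float64(0.03919460167709237), np.float64(0.01217400747782945), 1040)
(array([0.47842461, 0.31199232]), np.float64(0.06334301064939256), np.float64(-28.32121382966355), np.float64(0.03874847478134282), np.float64(0.019376317374797825), 1911)
(array([0.47904996, 0.31317705]), np.float64(0.06336940927622914), np.float64(-28.33515707867958), np.float64(0.038439181975174055), np.float64(0.03974036392226766), 3954)
[[ 8.84870999e-01 -4.45265176e-01 -1.36902292e-01  5.12193673e-01]
 [-4.65835138e-01 -8.45182684e-01 -2.62037890e-01  3.79409663e-01]
 [ 9.68900769e-04  2.95643627e-01 -9.55297811e-01  3.28821692e-01]
 [ 0.00000000e+00  0.00000000e+00  0.00000000e+00  1.00000000e+00]]
[0.47772635 0.31139448 0.20048288] [ 6.79381337e-06  8.56683456e-01  5.15842471e-01 -3.67533846e-05] [ 3.72283670e-01  4.48227965e-01  1.42347458e+00 -2.70207864e-05
  1.26996027e+00  8.59106468e-01]
```

View pics/w1.png

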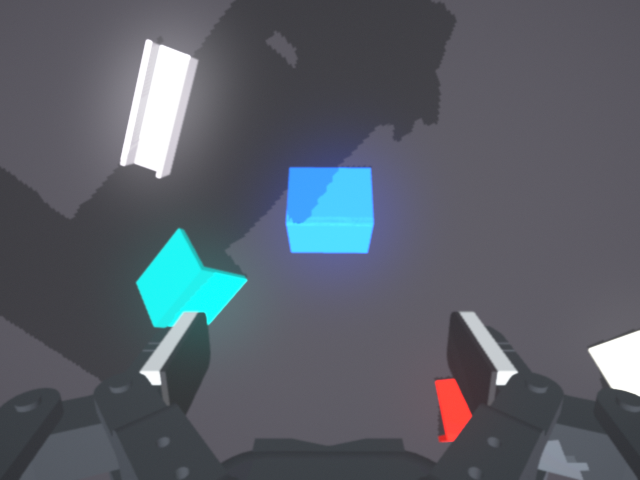

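The wrist picture shows the blue guard at (330,210) with its ridge horizontal between the fingers, and the teal guard well clear at (190,280). Descending now.

>>> servo_tool(deltas=[[0,0,0.04,0,0,0.3],[0,0,0.08,0,0,0.3],[0,0,0.12,0,0,0.3],[0,0,0.145,0,0,0.3],[0,0,0.165,0,0,0.3],[0,0,0.178,0,0,0.3],[0,0,0.178,0,0,0.3]])

```text
time: 2.53
eef_pos: [0.4763, 0.3108, 0.0198]
orientation: [-0.0, 0.857, 0.515, -0.002]
wrist_force: [-0.2, 0.7, 0.2]
gripper_width: 1.002
grasp_force: 0.0
```

>>> servo_tool(deltas=[[0,0,0,0,0,0],[0,0,0,0,0,0],[0,0,0,0,0,0],[0,0,0,0,0,0],[0,0,0,0,0,0],[0,0,0,0,0,0]], fingers=0.05, force=40)

```text
time: 3.03
eef_pos: [0.4784, 0.3117, 0.0239]
orientation: [0.0, 0.858, 0.514, 0.001]
wrist_force: [-1.2, 0.4, 6.3]
gripper_width: 0.734
grasp_force: 43.9
```

>>> servo_tool(deltas=[[0,0,-0.01,0,0,0],[0,0,-0.03,0,0,0],[0,0,-0.06,0,0,0],[0,0,-0.1,0,0,0],[0,0,-0.14,0,0,0],[0,0,-0.14,0,0,0],[0,0,-0.14,0,0,0]])

```text
time: 3.62
eef_pos: [0.4784, 0.3117, 0.1652]
orientation: [0.0, 0.858, 0.514, 0.002]
wrist_force: [-0.1, 0.3, -1.7]
gripper_width: 0.737
grasp_force: 44.5
```

```bash
python3 - <<'E'
from h import *
p,d=bot.snapshot("wrist"); o=bot.get_obs(); cv2.imwrite("pics/w2.png",p[:,:,::-1])
print(o["eef_pos"],o["orientation"],o["gripper_width"],o["grasp_force"],o["wrist_force"])
print(totool(np.array([.500-o["eef_pos"][0],-.226-o["eef_pos"][1],0])))
E
```

```text
[0.47753382 0.31133439 0.16299721] [6.91617804e-05 8.57583243e-01 5.14345067e-01 3.58454810e-04] 0.7401015598163574 44.49084788560867 [-0.7594625  -0.0827313  -2.54654712]
[-4.63450385e-01  2.72849231e-01 -1.18984562e-04]
```

View pics/w2.png

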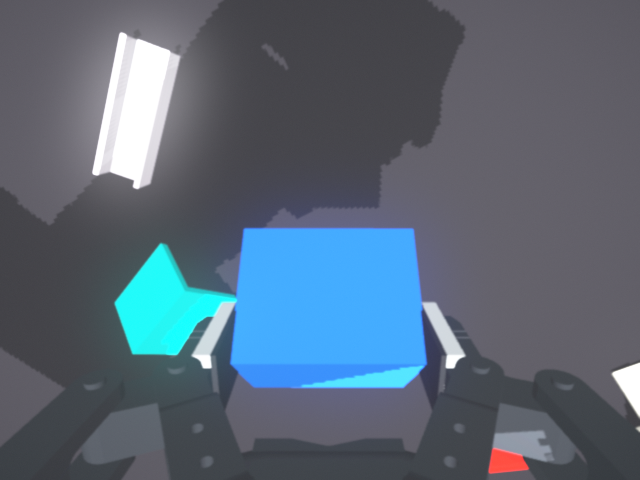

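The guard is held, showing at (330,300). I'll check its tilt in the grip by fitting planes to its two faces.

```bash
cat > held.py <<'E'
from h import *
from scipy.spatial.transform import Rotation as R
def held():
    o=bot.get_obs(); p,d=bot.snapshot("wrist")
    P,u,v=pts("wrist",d); c=p[v,u].astype(int)
    s=(c[:,2]>c[:,0]+80)&(c[:,2]>c[:,1]+35)&(np.linalg.norm(P-o["eef_pos"],axis=1)<.07)
    w,x,y,z=o["orientation"]; Q=R.from_quat([x,y,z,w]).inv().apply(P[s]-o["eef_pos"]); u=u[s];v=v[s]
    out=[]
    rng=np.random.default_rng(0); rem=Q
    for k in range(2):
        best=None
        for _ in range(300):
            a=rem[rng.choice(len(rem),3,False)]; n=np.cross(a[1]-a[0],a[2]-a[0]); L=np.linalg.norm(n)
            if L<1e-7: continue
            n/=L; i=np.abs((rem-a[0])@n)<.001
            if best is None or i.sum()>best.sum(): best=i
        I=rem[best]; m=I.mean(0); n=np.linalg.svd(I-m,full_matrices=False)[2][2]; n*=-np.sign(n[2])
        print("plane n",n.round(3),"m",m.round(4),len(I),"y range",np.percentile(I[:,1],[.5,99.5]).round(4),"x",np.percentile(I[:,0],[.5,99.5]).round(4),"z",np.percentile(I[:,2],[.5,99.5]).round(4))
        out.append((n,m)); rem=rem[~(np.abs((rem-m)@n)<.002)]
    (n1,m1),(n2,m2)=out
    A=np.array([[n1[0],n1[2]],[n2[0],n2[2]]]); b=[n1@m1,n2@m2]
    print("ridge x,z at y=0:",np.linalg.solve(A,b).round(4),"dir",np.cross(n1,n2).round(3),"bisector",((n1+n2)/np.linalg.norm(n1+n2)).round(3))
if __name__=="__main__": held()
E
python3 held.py
```

```text
plane n [ 0.711  0.005 -0.703] m [ 0.0151 -0.0011  0.003 ] 22277 y range [-0.0327  0.0304] x [-0.0013  0.0338] z [-0.0136  0.022 ]
plane n [-0.705 -0.001 -0.709] m [-0.0155 -0.0079  0.0008] 2730 y range [-0.0329  0.0304] x [-0.0368 -0.0026] z [-0.0119  0.022 ]
ridge x,z at y=0: [-0.0011 -0.0134] dir [-0.004  1.     0.003] bisector [ 0.005  0.003 -1.   ]
```

>>> servo_tool(deltas=[[-0.5235,0.2065,0,0,0,48],[-0.5235,0.2065,0,0,0,48],[-0.5235,0.2065,0,0,0,48],[-0.5235,0.2065,0,0,0,48],[-0.5235,0.2065,0,0,0,48],[-0.5235,0.2065,0,0,0,48],[-0.5235,0.2065,0,0,0,48],[-0.5235,0.2065,0,0,0,48]])

```text
time: 4.38
eef_pos: [0.4381, -0.0213, 0.1613]
orientation: [-0.001, 0.993, 0.119, -0.001]
wrist_force: [1.0, -0.2, -0.5]
gripper_width: 0.735
grasp_force: 44.5
```

```bash
python3 - <<'E'
from h import *
o=bot.get_obs(); print(o["eef_pos"],o["orientation"],o["qpos"],o["time"])
print(totool(np.array([.413,-.248,.163])-o["eef_pos"]), totool([np.cos(np.radians(-76)),np.sin(np.radians(-76)),0]))
E
```

```text
[ 0.43813716 -0.02131407  0.16133568] [-6.03741045e-04  9.92931605e-01  1.18679673e-01 -1.26420066e-03] [-3.16961235e-01  2.18402722e-01  1.85950398e+00  3.07856618e-05
  1.06648776e+00  1.01589984e+00] 4.3833
[-0.07785896  0.21437326 -0.00180136] [ 0.00642392  0.99997822 -0.0015142 ]
```

>>> servo_tool(deltas=[[-0.078,0.2145,-0.002,0,0,0],[-0.078,0.2145,-0.002,0,0,0],[-0.078,0.2145,-0.002,0,0,0],[-0.078,0.2145,-0.002,0,0,0],[-0.078,0.2145,-0.002,0,0,0],[-0.078,0.2145,-0.002,0,0,0],[-0.078,0.2145,-0.002,0,0,0],[-0.078,0.2145,-0.002,0,0,0]])

```text
time: 5.05
eef_pos: [0.4146, -0.2469, 0.1631]
orientation: [-0.001, 0.993, 0.12, -0.001]
wrist_force: [0.0, -0.1, -0.9]
gripper_width: 0.741
grasp_force: 44.5
```

```bash
cat > steel.py <<'E'
from h import *
from scipy.spatial.transform import Rotation as R
o=bot.get_obs(); p,d=bot.snapshot("wrist"); cv2.imwrite("pics/w3.png",p[:,:,::-1])
P,u,v=pts("wrist",d); c=p[v,u].astype(int)
print(o["eef_pos"],o["orientation"])
mat=(c[:,1]>c[:,0]+40)&(P[:,2]<.02)&(np.hypot(P[:,0]-.5,P[:,1]+.226)<.07); print("mat z",np.median(P[mat,2]))
s=(np.hypot(P[:,0]-.5,P[:,1]+.226)<.05)&(P[:,2]>.010)&(P[:,2]<.06)&(np.ptp(c,axis=1)<60)
rem=P[s]; print(len(rem)); rng=np.random.default_rng(0); out=[]
for k in range(2):
    best=None
    for _ in range(400):
        a=rem[rng.choice(len(rem),3,False)]; n=np.cross(a[1]-a[0],a[2]-a[0]); L=np.linalg.norm(n)
        if L<1e-8: continue
        n/=L; i=np.abs((rem-a[0])@n)<.001
        if best is None or i.sum()>best.sum(): best=i
    I=rem[best]; m=I.mean(0); n=np.linalg.svd(I-m,full_matrices=False)[2][2]; n*=np.sign(n[2]); out.append((n,m,I)); print(n.round(3),m.round(4),len(I))
    rem=rem[~(np.abs((rem-m)@n)<.002)]
(n1,m1,I1),(n2,m2,I2)=out
a=np.cross(n1,n2); a/=np.linalg.norm(a); a*=-np.sign(a[1])
p0=np.linalg.lstsq(np.array([n1,n2,a]),np.array([n1@m1,n2@m2,a@m1]),rcond=None)[0]
A=np.r_[I1,I2]; t=(A-p0)@a; l,h=np.percentile(t,[.5,99.5]); mid=p0+a*(l+h)/2
print("ridge mid",mid.round(4),"len",h-l,"yaw",np.degrees(np.arctan2(a[1],a[0])),"a",a.round(3),"bis",(n1+n2).round(3))
for I in(I1,I2): print("flank len",np.percentile((I-p0)@a,[.5,99.5]).round(4))
E
python3 steel.py
```

```text
[ 0.41456365 -0.24693175  0.16308456] [-1.30983012e-03  9.92775476e-01  1.19975893e-01 -9.61403146e-04]
mat z 0.004044703895663582
6946
[0.683 0.183 0.707] [ 0.5143 -0.2204  0.0275] 3447
[-0.684 -0.18   0.707] [ 0.4841 -0.2284  0.0269] 3117
ridge mid [ 0.4994 -0.2243  0.0428] len 0.039098509814893254 yaw -75.12190590339826 a [ 0.257 -0.966  0.002] bis [-1.000e-03  3.000e-03  1.415e+00]
flank len [-0.0196  0.0195]
flank len [-0.0195  0.0195]
```

View pics/w3.png

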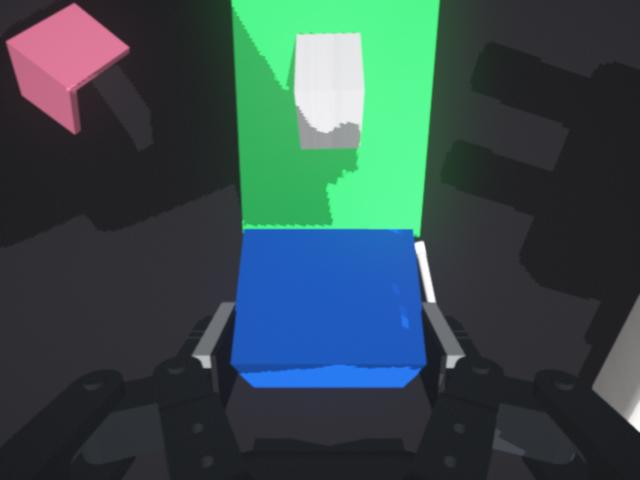

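The picture shows the steel angle at (330,90) on the mat, the held guard at (328,300), and the pink piece at (65,65) outside the path. I'll take both parts from one picture so that pose noise cancels.

```bash
python3 held.py; python3 steel.py | tail -4; python3 - <<'E'
from h import *
for _ in range(5):
    bot.snapshot("side"); o=bot.get_obs(); print(np.round(o["eef_pos"],4),np.round(o["orientation"],4)[1:3], np.array(bot.camera_model("wrist")["world_from_camera"])[:3,3].round(4))
E
```

```text
plane n [ 0.709 -0.    -0.705] m [ 0.0147 -0.0016  0.0015] 22358 y range [-0.033   0.0299] x [-0.0017  0.0334] z [-0.015   0.0205]
plane n [-0.706 -0.001 -0.708] m [-0.0177 -0.0013  0.0013] 3771 y range [-0.0331  0.03  ] x [-0.0372 -0.003 ] z [-0.0133  0.0209]
ridge x,z at y=0: [-0.0015 -0.0148] dir [-0.001  1.    -0.001] bisector [ 0.002 -0.001 -1.   ]
[0.682 0.184 0.708] [ 0.5155 -0.2211  0.0262] 3243
ridge mid [ 0.4995 -0.2252  0.0427] len 0.03931532993493608 yaw -75.03187653823662 a [ 0.258 -0.966  0.003] bis [0.002 0.004 1.419]
flank len [-0.0197  0.0196]
flank len [-0.0197  0.0196]
[ 0.4154 -0.2455  0.1641] [0.9926 0.1217] [ 0.4881 -0.2262  0.2924]
[ 0.4155 -0.2456  0.1643] [0.9926 0.1218] [ 0.4881 -0.2262  0.2926]
[ 0.4155 -0.2458  0.1644] [0.9926 0.1217] [ 0.4881 -0.2264  0.2928]
[ 0.4155 -0.246   0.1645] [0.9926 0.1216] [ 0.4881 -0.2265  0.2928]
[ 0.4155 -0.2461  0.1646] [0.9926 0.1215] [ 0.4881 -0.2267  0.2929]
```

>>> servo_tool(deltas=[[0.03,0.0005,0,0,0,-1.1],[0.06,0.001,0,0,0,-1.1],[0.08,0.0013,0.01,0,0,-1.1],[0.088,0.0013,0.03,0,0,-1.1],[0.088,0.0013,0.05,0,0,-1.1],[0.088,0.0013,0.06,0,0,-1.1],[0.088,0.0013,0.06,0,0,-1.1],[0.088,0.0013,0.06,0,0,-1.1]])

```text
time: 6.12
eef_pos: [0.501, -0.2269, 0.1049]
orientation: [-0.0, 0.991, 0.13, -0.0]
wrist_force: [0.6, 0.2, -0.8]
gripper_width: 0.741
grasp_force: 44.5
```

```bash
cat > both.py <<'E'
from h import *
for _ in range(3):
    p,d=bot.snapshot("side"); o=bot.get_obs()
    print(np.round(o["eef_pos"],4),np.round(o["orientation"],4), np.round(o["wrist_force"],1),o["gripper_width"],o["time"])
import sys; cv2.imwrite(sys.argv[1],cv2.resize(p[230:400,330:556,::-1],(798,600),interpolation=cv2.INTER_CUBIC))
E
python3 both.py pics/s4.png; python3 held.py
```

```text
[ 0.5013 -0.2272  0.1056] [5.000e-04 9.915e-01 1.304e-01 5.000e-04] [-0.4 -0.6 -0.1] 0.7384865571334437 6.1667
[ 0.5015 -0.2273  0.1058] [8.000e-04 9.915e-01 1.304e-01 8.000e-04] [-0.2 -0.5 -1.1] 0.7335542364358911 6.2167
[ 0.5015 -0.2273  0.1058] [8.000e-04 9.915e-01 1.304e-01 8.000e-04] [ 1.  -0.5 -0.6] 0.7337688636550461 6.2667
plane n [ 0.709  0.    -0.705] m [ 0.0143 -0.0014  0.0019] 22379 y range [-0.0327  0.0301] x [-0.0021  0.033 ] z [-0.0145  0.0208]
plane n [-0.706 -0.002 -0.708] m [-0.0176 -0.0015  0.0012] 3666 y range [-0.0327  0.0299] x [-0.0358 -0.0034] z [-0.0129  0.0196]
ridge x,z at y=0: [-0.0019 -0.0144] dir [-0.001  1.    -0.001] bisector [ 0.002 -0.001 -1.   ]
```

View pics/s4.png

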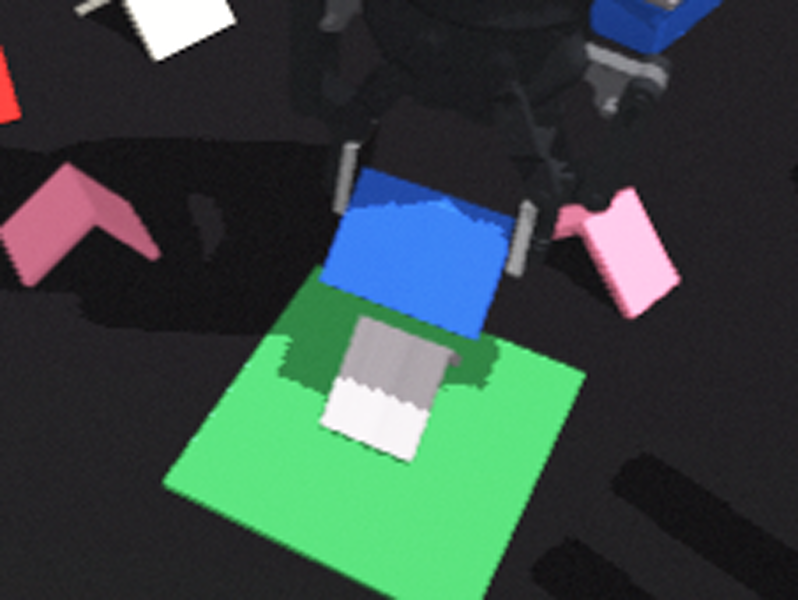

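The side crop shows the held guard aligned above the steel at (400,390), with the pink pieces at (70,225) and (630,250) clear of the fingers. Lowering, with a 1.5 mm shift along the ridge.

>>> servo_tool(deltas=[[0.0004,-0.0015,0.01,0,0,0],[0.0004,-0.0015,0.025,0,0,0],[0.0004,-0.0015,0.04,0,0,0],[0.0004,-0.0015,0.05,0,0,0],[0.0004,-0.0015,0.057,0,0,0],[0.0004,-0.0015,0.062,0,0,0],[0.0004,-0.0015,0.062,0,0,0],[0.0004,-0.0015,0.062,0,0,0]])

```text
time: 6.98
eef_pos: [0.5013, -0.2254, 0.0428]
orientation: [0.0, 0.991, 0.13, 0.0]
wrist_force: [-1.2, -0.3, -0.3]
gripper_width: 0.742
grasp_force: 44.5
```

```bash
python3 both.py pics/s5.png; python3 held.py
```

```text
[ 0.5014 -0.2255  0.043 ] [3.000e-04 9.914e-01 1.305e-01 4.000e-04] [-0.3 -0.2 -1.5] 0.7352819231095501 7.0333
[ 0.5015 -0.2255  0.0432] [4.000e-04 9.914e-01 1.305e-01 5.000e-04] [-0.5  0.1 -1.1] 0.7343782849172111 7.0833
[ 0.5014 -0.2255  0.0431] [4.000e-04 9.914e-01 1.305e-01 4.000e-04] [-0.1 -0.  -1. ] 0.7361317840161229 7.1333
plane n [ 0.708  0.004 -0.706] m [ 0.0143 -0.0016  0.0019] 22202 y range [-0.0327  0.0301] x [-0.0021  0.0331] z [-0.0146  0.021 ]
plane n [-0.706 -0.002 -0.708] m [-0.0176 -0.0015  0.0013] 3661 y range [-0.0327  0.0299] x [-0.0357 -0.0034] z [-0.0129  0.0195]
ridge x,z at y=0: [-0.0019 -0.0144] dir [-0.004  1.     0.001] bisector [ 0.001  0.001 -1.   ]
```

>>> servo_tool(deltas=[[0,0,0.002,0,0,0],[0,0,0.004,0,0,0],[0,0,0.005,0,0,0],[0,0,0.006,0,0,0],[0,0,0.0065,0,0,0],[0,0,0.0065,0,0,0],[0,0,0.0065,0,0,0]])

```text
time: 7.77
eef_pos: [0.5011, -0.2253, 0.036]
orientation: [-0.0, 0.991, 0.131, -0.0]
wrist_force: [-0.8, -0.0, 0.0]
gripper_width: 0.735
grasp_force: 44.5
```

>>> servo_tool(deltas=[[0,0,0.0004,0,0,0],[0,0,0.0008,0,0,0],[0,0,0.0008,0,0,0],[0,0,0.0008,0,0,0]])

```text
time: 8.1
eef_pos: [0.5011, -0.2253, 0.0352]
orientation: [0.0, 0.991, 0.131, 0.0]
wrist_force: [-0.5, 0.1, -1.0]
gripper_width: 0.737
grasp_force: 44.5
```

>>> servo_tool(deltas=[[0,0,0.0004,0,0,0],[0,0,0.0007,0,0,0],[0,0,0.0007,0,0,0],[0,0,0.0007,0,0,0]])

```text
time: 8.43
eef_pos: [0.5012, -0.2253, 0.0349]
orientation: [0.0, 0.991, 0.131, 0.0]
wrist_force: [-2.4, 1.6, 5.7]
gripper_width: 0.734
grasp_force: 45.1
```

>>> servo_tool(deltas=[[-0.0003,0,0,0,0,0],[-0.0003,0,0.0003,0,0,0],[-0.0003,0,0.0003,0,0,0],[-0.0003,0,0.0003,0,0,0]])

```text
time: 8.77
eef_pos: [0.5011, -0.2254, 0.0348]
orientation: [0.0, 0.991, 0.131, 0.0]
wrist_force: [-2.1, 1.5, 8.1]
gripper_width: 0.739
grasp_force: 45.4
```

```bash
python3 both.py pics/s6.png; python3 held.py
```

```text
[ 0.5011 -0.2254  0.0348] [2.000e-04 9.914e-01 1.306e-01 4.000e-04] [-1.7  2.2  8.5] 0.7350709845333468 8.8167
[ 0.5011 -0.2254  0.0348] [2.000e-04 9.914e-01 1.306e-01 4.000e-04] [-1.2  1.2  8.6] 0.7368494284117331 8.8667
[ 0.5011 -0.2254  0.0348] [2.000e-04 9.914e-01 1.306e-01 4.000e-04] [-1.2  2.   7.5] 0.7394208565103982 8.9167
plane n [ 0.706  0.002 -0.708] m [ 0.0144 -0.0013  0.0017] 22339 y range [-0.0327  0.0302] x [-0.0021  0.0332] z [-0.0147  0.0206]
plane n [-0.706 -0.002 -0.708] m [-0.0176 -0.0014  0.0011] 3626 y range [-0.0326  0.03  ] x [-0.0355 -0.0035] z [-0.013   0.0192]
ridge x,z at y=0: [-0.0019 -0.0145] dir [-0.002  1.    -0.   ] bisector [-0. -0. -1.]
```

View pics/s6.png

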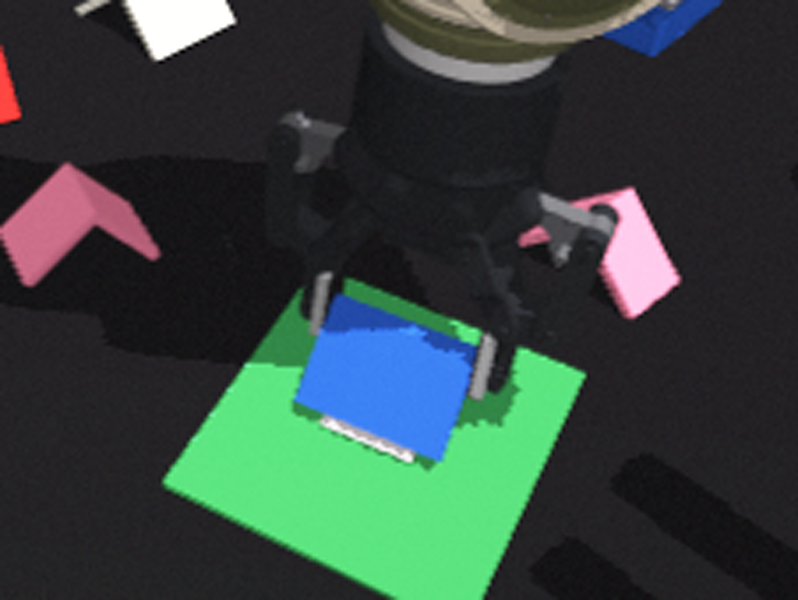

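The picture shows the blue guard seated over the steel, with about 8 N of contact and a thin strip of the steel foot visible at (365,440) as expected. Releasing.

>>> servo_tool(deltas=[[0,0,-0.0005,0,0,0],[0,0,-0.0005,0,0,0],[0,0,-0.0005,0,0,0],[0,0,-0.0005,0,0,0],[0,0,-0.0005,0,0,0],[0,0,-0.0005,0,0,0]], fingers=0.0854)

```text
time: 9.47
eef_pos: [0.5008, -0.2253, 0.0346]
orientation: [-0.0, 0.991, 0.131, -0.0]
wrist_force: [-1.0, -0.2, 1.3]
gripper_width: 1.002
grasp_force: 0.0
```

>>> servo_tool(deltas=[[0,0,-0.01,0,0,0],[0,0,-0.03,0,0,0],[0,0,-0.06,0,0,0],[0,0,-0.1,0,0,0],[-0.03,0,-0.14,0,0,0],[-0.06,0,-0.16,0,0,0],[-0.06,0,-0.16,0,0,0],[-0.06,0,-0.16,0,0,0]])

```text
time: 10.13
eef_pos: [0.4425, -0.2416, 0.1969]
orientation: [0.001, 0.992, 0.13, 0.001]
wrist_force: [-0.5, 0.4, 0.1]
gripper_width: 1.002
grasp_force: 0.0
```

```bash
python3 - <<'E'
from h import *
p,d=bot.snapshot("wrist"); cv2.imwrite("pics/w7.png",p[:,:,::-1]); P,u,v=pts("wrist",d); c=p[v,u].astype(int)
s=(np.hypot(P[:,0]-.5,P[:,1]+.2245)<.06)&(P[:,2]>.008)&(c[:,2]>c[:,0]+60)&(c[:,2]>c[:,1]+20)
print(s.sum(),np.percentile(P[s,2],99.5)); print(ridge(P[s],(.5,-.2245),.044))
g=np.abs(c-c.mean(1,keepdims=True)).max(1)<25
q=g&(np.hypot(P[:,0]-.5,P[:,1]+.2245)<.06)&(P[:,2]>.006)&(c.mean(1)>110)
a=np.array([.257,-.966]); b=np.array([.966,.257]); D=P[q][:,:2]-[.4995,-.2248]
print("grey",q.sum(), [ (np.percentile(D[k]@a,[2,98]).round(4),np.percentile(D[k]@b,[2,98]).round(4),k.sum()) for k in (D@b>0.02,D@b<-.02) if k.sum()>5])
o=bot.get_obs(); print(o["time"],o["eef_pos"],o["gripper_width"])
E
```

```text
8911 0.04823917958159173
(array([ 0.49907463, -0.22381811]), np.float64(0.06259180384704237), np.float64(-74.853037837133), np.float64(0.04843768802777494), np.float64(0.010564361919223848), 1185)
grey 0 []
10.1833 [ 0.4427932  -0.24100804  0.19539605] 0.9984999734729064
```

View pics/w7.png

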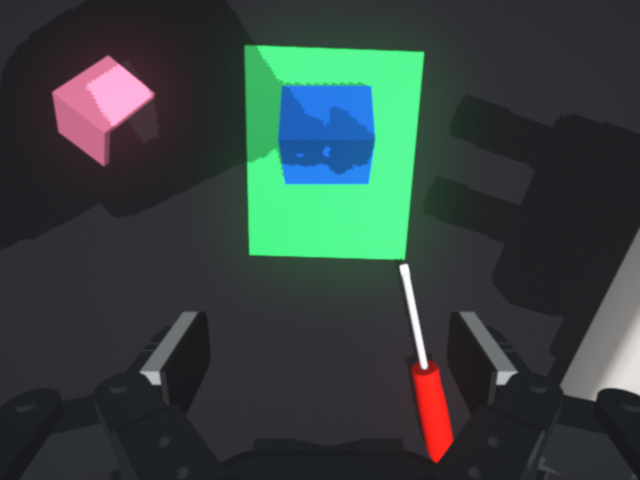

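The guard lies centred on the steel at (327,135). Its centre and yaw agree with the steel to about 1 mm and 0.3°, so I'm handing in.

```bash
python3 -c "
from station import bot
print(bot.close_job())"
```

```text
the job is handed in; nothing more can be done
None
```

The blue guard is nested over the steel angle on the green mat, centred to about 1 mm; the red and white guards were not touched, and the job was handed in at about 10 s, with no verdict returned.

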